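# Dial open the blade box

### The arm

A 7-joint arm with a two-finger parallel gripper is mounted at the origin on the work surface. World frame = base frame: x ahead of the robot, y to its left, z up, the work surface at z = 0. Lengths are in mm, angles in rad, forces in N, time in s.
With the tool pointing down it reaches from about 400 to 850 mm from the base axis. Payload 6.9 kg.
Tool frame: the origin (TCP) lies at the very end of the fingers, on their centre line; the grasp point (between the pads) lies 19 mm behind it; z points along the fingers, y is the direction in which the jaws open and shut (so a half turn about z gives the same grasp; the last joint's range is limited). The gripper opens to 85 mm and grips with 20 to 120 N. Pads are 22 mm wide; open, the fingers measure 114 mm over their backs; the gripper's body (76 mm by 85 mm) begins 54 mm behind the grasp point. The pads swing forward as they close: fully open they stand 13 mm farther back than shut.
Start: joints at [-1.121, 0.507, -0.238, 1.5, 0.126, 1.149, -0.155], TCP at [210.685, 588.407, 231.275] pointing down, gripper open.
Joint ranges: [-3.08, 3.08], [-0.24, 2.05], [-1.43, 1.35], [0, 2.5], [-1.52, 4.66], [0.17, 1.96], [-2.89, 2.89]. Speed limits (rad/s): [2.39, 2.39, 3.14, 3.14, 3.14, 3.14, 3.14].

### API

Orientations are given as a unit quaternion [w, x, y, z].
In Python, from plant import env gives the robot as it stands.
- The arm moves only by the tool apply_moves, never from a script. Its argument "steps" is a list of rows, each a list of 5 numbers: the closure in counts, from 0 (fully open) to 255 (shut), then the shift along the tool's x, y, z in mm, then the turn about the tool's z in degrees. In form: [[hand, tx, ty, tz, spin], ...]. A call has 1 to 5 rows; each row is the pose to reach, as a shift and turn from the pose commanded when the call began, along the tool's axes at that moment; what a row does not reach only later rows make up. A row lasts 1/10 s, in which the tool goes at most 50 mm and 8.59 degrees, less where a joint would pass 70% of its speed; a pose out of reach is approached as far as the arm can. A call with a gripper value outside its range is refused whole. The fingers move at their own pace and stop on an object; the grip force is fixed at half the most. Time passes only in rows, so rows that repeat a pose let the fingers close. It gives the time, the measured TCP pose, the force and the opening at its end, in the units of the state.
- env.get_obs(): the state, without advancing time (a new reading comes with each control period).
- env.get_image(name): name is "scene" or "top" or "wrist"; returns the picture (400x640x3 uint8, blue, green, red); there is no depth.
- env.camera_model(name): a dict with "fov_y" (degrees; the focal length in pixels is half the picture's height over the tangent of half this angle, whatever the lens; pixels are square), "cx", "cy" (the principal point, pixels), "dist_coeffs" ([k1, k2, p1, p2, k3] as OpenCV has them; the pictures are not rectified), "camera_from_world" (4x4, takes a point from world to camera coordinates). Camera axes: x right, y down, z forward; pixel columns grow to the right and rows downward; lengths in mm; the calibration is good to about 2 mm. A picture is of the moment at which its call begins: read the wrist's pose just before it. camera_model takes no time and is no camera call; for the wrist camera it gives the pose at the moment of the call.
- env.close_job(): hands the job in, once; it reports no verdict.
The state is a dict: "time": time; "joint_positions": joint angles; "qvel": joint speeds; "joint_torque": joint torques, N m; "tcp_pos": TCP position; "tcp_rot": TCP orientation; "ft_force": force on the tool from outside, world axes, zero at the start; "moment": the same for the moment, N m; "finger_gap": finger opening in mm.
Only numpy, scipy, OpenCV 4.12 (cv2) and the standard library are available. Lean on these libraries where they do the work, as an engineer would, in place of code of your own. Each camera call takes 0.05 s, during which the arm holds its last target. There are 200 camera calls.

### The job

Open the grey blade box: turn its dial right (clockwise) to 17, the red mark, then left to 1, the blue mark, stopping a moment on each, then right again towards 13, the yellow mark; the lock is worn and catches somewhere between red and yellow, short of yellow, so feel for it and turn no harder once it has caught. Then let go of the dial and slide the orange-handled hatch fully open towards the front of the box. Be gentle: never strain the lock so that its red pin is pushed 3 mm aside, and leave the things standing around where they are.

Things in the scene. Friction and masses are not known exactly. Their poses are not given: they have to be found in the camera images.
- blade_box: Grey steel box, 240 (x) x 360 (y) x 100 mm high, fixed; origin at the centre of its underside. Its own x points to its rear, so its front (-x) looks roughly to the robot. On its flat deck, 100 mm up: the dial, upright axis at own (0, 90) mm; the hatch on the -y side; between them at (0, 30) a red strain pin. The hatch is locked until the dial has caught, short of yellow.
- dial_grip (a point): On the dial's upright axis, inside its knob, 130 mm above the table and 12 mm below the knob's top. The knob is a fluted steel cylinder 40 mm in diameter, 34 mm tall, on a black disc 90 mm across whose top is 108 mm above the table. Grip it from above at any yaw; regrip as needed.
- dial (a joint): Dial angle, rad, growing as it turns right (clockwise from above), range -3 to 3. White mark (0) at the index: 0. 20 ticks, one per 0.314 rad, numbered clockwise, so turning right brings 0, 19, 18, 17... to the index. Wide marks: red = 17 (joint 0.942), blue = 1 (-0.314), yellow = 13 (2.199). Set red and blue within 0.13 rad for 0.3 s. Drag about 0.1 N m; stays where left.
- dial_index (a point): The index: white bar 18 x 6 mm on the deck at the dial's rear edge, 60 mm from its axis (box +x). Somewhere between 0.25 rad past red and 0.1 rad short of yellow (worn, differs each time, unseen) a spring pawl drops into a notch, first tugging the dial slightly to the right: it then has some 0.1 rad of free play, best left in mid-play, and resists firmly both ways. It catches nowhere else.
- strain_pin (a point): Top of the red pin, 7 mm thick, 8 mm proud of the deck in a black slot between dial and hatch; shows how hard the lock is being forced.
- strain (a joint): Sideways travel of the red strain pin, m, 0 at rest; positive (to the box's front) when the caught dial is forced right or the locked hatch is pulled. Springy, 6 N per mm. Once caught, each 0.1 N m on the dial beyond its drag moves it about 0.5 mm. Past 0.003 either way (about 0.5 N m on the dial, or 18 N on the locked hatch) the lock is damaged.
- hatch (a joint): Travel of the hatch, m: 0 shut, 0.09 fully open. It slides to the box's front (-x of the box) against about 2 N of friction and stays where left; while the dial has not caught it moves only about 5 mm.
- hatch_grip (a point): Middle of the hatch's orange handle, 128 mm above the table; moves with the hatch; at own (50, -76) mm of the box when shut. The handle is an upright bar 14 mm thick (box x), 60 mm long (box y), its top 142 mm above the table, on an aluminium plate whose top is 106 mm above the table.
- ring_plate: Bystander, to be left alone: small steel grinder ring, 52 mm across, 10 mm high, lying on the box's deck beside the dial.
- small_pan: Bystander, to be left alone: open steel food pan 162 x 176 x 65.
- wrench: Bystander, to be left alone: hand wrench lying on the table.
- pusher: Bystander, to be left alone: white plastic feed pusher standing upright, 60 mm across, 150 high.
- steel_cup: Bystander, to be left alone: steel cup, 84 mm across, 100 high.
- feed_ring: Bystander, to be left alone: dark steel disc 90 mm across, 26 high.
- oil_jar: Bystander, to be left alone: amber jar with red cap, 60 mm across, 110 high.

How it is judged (in metres and radians):
On the way, in this order (a step that is already met when the one before it is completed fails the run):
1. dial turned right to 17 (red mark at the index, within 0.13 rad) and stopped (value of joint dial between 0.812 and 1.072 rad), for 0.3 s.
2. dial turned left to 1 (blue mark at the index, within 0.13 rad) and stopped (value of joint dial between -0.444 and -0.184 rad), for 0.3 s.
3. dial turned right again to where it catches (at joint 1.15 to 2.12) and the hatch starts to open (20 mm) (value of joint dial between 1.15 and 2.12 rad and value of joint hatch above 0.02 m), for 0.1 s.
At the end, for the whole second after the job is handed in: The hatch stands open by at least 80 of its 90 mm and at rest, the dial stands between red and yellow where it caught (joint between 1.15 and 2.12), and the strain pin is back within 2 mm of rest (value of joint hatch above 0.08 m and value of joint dial between 1.15 and 2.12 rad and value of joint strain between -0.002 and 0.002 m and velocity of joint hatch between -0.01 and 0.01 m/s); the robot touches nothing.
It fails at once if the lock is forced: the strain pin is pushed more than 3 mm aside (value of joint strain above 0.003 m or value of joint strain below -0.003 m).
It fails at once if any of the things standing around is moved more than 30 mm (distance of any of ring_plate, small_pan, wrench, pusher, steel_cup, feed_ring, oil_jar from where it was at the start of the episode above 0.03 m).
It also fails if it takes over 72 s, if anything falls off the work surface, if the arm or the gripper's body presses on something with over 40 N, if the wrist force passes 120 N, or if a joint passes its speed limit or range.

## Working session

There is one attempt and no reset: what is moved stays moved. The work goes in short steps, Python scripts to look and compute and a tool call to move; the robot and the scene stay as the last step left them, time stands still between calls to the robot, and variables do not carry over. Pictures are saved under pics/ and viewed, about 8 in all and at most 12, crops included, and the job is handed in when it is done.

Besides the shell and the picture viewer there is one more tool, called after "Request:" as a command line: name --pt "numbers of a row" for each row, then --argument value for the rest. apply_moves: Moves the arm, as the interface text tells. Its arguments: {"type":"object","properties":{"steps":{"type":"array","items":{"type":"array","items":{"type":"number"}}}},"required":["steps"]}

```bash
mkdir -p pics; ls
cat > h.py <<'E'
import numpy as np,cv2
from plant import env
def KD(n):
    m=env.camera_model(n);f=200/np.tan(np.radians(m["fov_y"]/2))
    return np.array([[f,0,m["cx"]],[0,f,m["cy"]],[0,0,1]]),np.array(m["dist_coeffs"],float),np.array(m["camera_from_world"])
def ray(n,px,z,M=None):
    K,D,T=M or KD(n);p=cv2.undistortPoints(np.array(px,float).reshape(-1,1,2),K,D)[:,0]
    R,t=T[:3,:3],T[:3,3];c=-R.T@t;d=np.c_[p,np.ones(len(p))]@R
    return c+d*((z-c[2])/d[:,2])[:,None]
def proj(n,P,M=None):
    K,D,T=M or KD(n);return cv2.projectPoints(np.array(P,float).reshape(-1,1,3),cv2.Rodrigues(T[:3,:3])[0],T[:3,3],K,D)[0][:,0]
E
python3 - <<'E'
from h import *
for n in("top","scene"): cv2.imwrite(f"pics/{n}0.png",env.get_image(n))
o=env.get_obs();print(o);print(KD("top")[2])
E
```

```text
pics
{'time': 0.1, 'joint_positions': array([-1.12145869,  0.50826583, -0.23752572,  1.5010267 ,  0.12569051,
        1.14894546, -0.15477583]), 'qvel': array([ 1.52574146e-03, -2.78851336e-03, -6.41497166e-05, -4.33280795e-03,
       -6.49320044e-04, -9.99052136e-04,  3.45581085e-04]), 'joint_torque': array([-3.98446253e-03, -6.21831036e+01, -2.19458185e+00, -2.50202250e+01,
        1.25344045e-02,  7.82747520e-03, -1.03258091e-05]), 'tcp_pos': array([210.60401437, 587.95496937, 230.51106214]), 'tcp_rot': array([-1.27797616e-04,  1.71060203e-01,  9.85260229e-01, -8.19178040e-04]), 'ft_force': array([ 0.3372736 , -0.00433639, -0.34266821]), 'moment': array([ 0.04207425, -0.00156494, -0.00617864]), 'finger_gap': 85.91133711418739}
[[ 2.82928337e-02 -9.99586762e-01  5.08143127e-03 -4.47615784e+00]
 [-9.75462595e-01 -2.87196642e-02 -2.18284003e-01  4.67752112e+02]
 [ 2.18339737e-01  1.21912687e-03 -9.75872058e-01  1.10062562e+03]
 [ 0.00000000e+00  0.00000000e+00  0.00000000e+00  1.00000000e+00]]
```

View pics/top0.png

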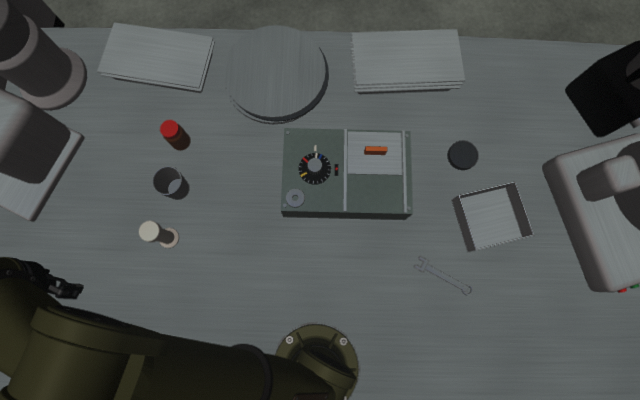

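View pics/scene0.png

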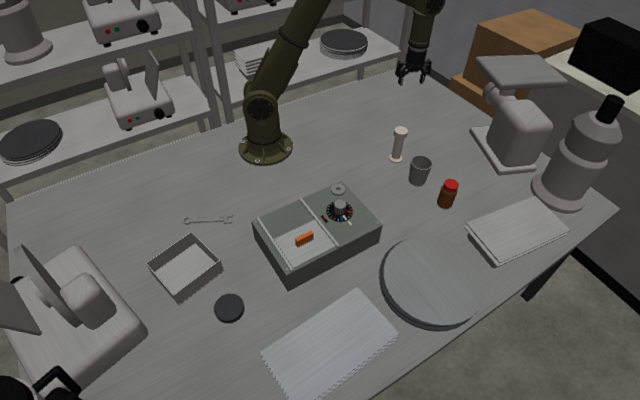

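The top view shows the box's deck corners near (284,128), (410,130), (411,208) and (281,210). The dial is at (315,167), the handle at (375,150), and the ring at (294,198) at the front left of the dial. I'll enlarge this area to measure it.

Run:
```python
from h import *
im=cv2.imread("pics/top0.png");cv2.imwrite("pics/c1.png",cv2.resize(im[115:225,270:420],None,fx=5,fy=5,interpolation=cv2.INTER_CUBIC))
M=KD("top")
print(ray("top",[(284,128),(410,130),(411,213),(281,210)],100,M).round(1))
print(ray("top",[(315,164)],142,M),ray("top",[(375,149)],142,M))
```

```text
[[ 656.5  109.8  100. ]
 [ 661.8 -249.8  100. ]
 [ 420.8 -246.9  100. ]
 [ 418.8  106.8  100. ]]
[[538.8587895   17.96815341 142.        ]] [[ 586.23045036 -143.14198277  142.        ]]
```

View pics/c1.png

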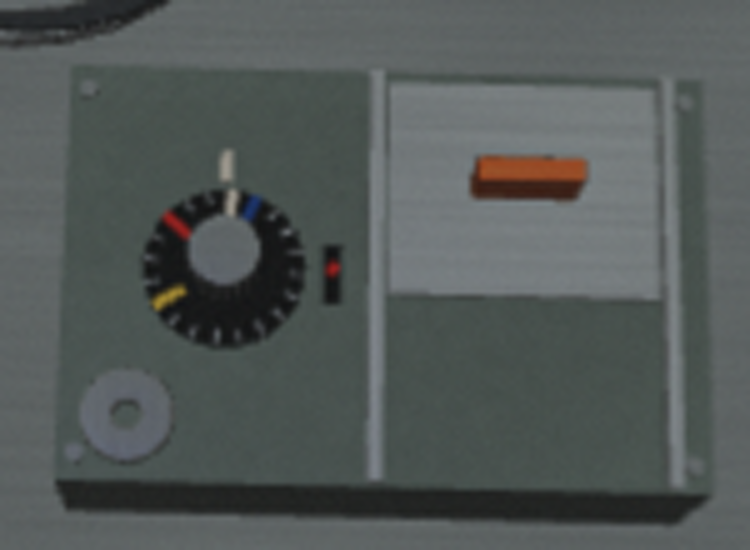

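The enlarged crop shows the deck corners at (70,65), (705,78), (711,492) and (57,479). The knob top is at (224,250), the disc centre at (224,268), the index at (227,165), the handle top at (531,170) and the pin at (333,269). The ring, at (126,414), is clear of the knob.

Run:
```python
from h import *
from scipy.optimize import least_squares
L=np.array([[120,180,100],[120,-180,100],[-120,-180,100],[-120,180,100],[0,90,142],[0,90,108],[60,90,101],[50,-76,142],[0,30,107]],float)
px=np.array([(70,65),(705,78),(711,492),(57,479),(224,250),(224,268),(227,165),(531,170),(333,269)])/5+[270,115]-0.4
M=KD("top")
def W(p,L):
    c,s=np.cos(p[2]),np.sin(p[2]);return L@np.array([[c,-s,0],[s,c,0],[0,0,1]]).T+[p[0],p[1],0]
f=lambda p:(proj("top",W(p,L),M)-px).ravel()
r=least_squares(f,[540,-70,0],loss="soft_l1");print(r.x,r.fun.reshape(-1,2).round(1))
print(W(r.x,np.array([[0,90,130],[50,-76,128],[-40,-76,128]])))
o=env.get_obs()
from scipy.spatial.transform import Rotation as R
w=o["tcp_rot"];print(R.from_quat([w[1],w[2],w[3],w[0]]).as_matrix().round(3))
```

```text
[ 5.38871495e+02 -7.05019750e+01  7.60846744e-03] [[ 0.2  0.1]
 [-0.7  0.3]
 [ 0.8  0.2]
 [-0.7  0.1]
 [ 0.  -0.4]
 [ 0.  -0.3]
 [-0.1  0.6]
 [ 0.3 -0.7]
 [-0.   0.1]]
[[ 538.18673962   19.49542006  130.        ]
 [ 589.44828581 -146.11935549  128.        ]
 [ 499.4508908  -146.80411095  128.        ]]
[[-0.941  0.337 -0.001]
 [ 0.337  0.941 -0.002]
 [-0.    -0.002 -1.   ]]
```

Request:
apply_moves --pt "0 -33 -28 0 0" --pt "0 -67 -57 0 0" --pt "0 -100 -85 0 0" --pt "0 -133 -113 0 0" --pt "0 -167 -142 0 0"

```text
time: 0.6
tcp_pos: [320.5, 396.7, 231.0]
tcp_rot: [-0.0, 0.171, 0.985, -0.0]
ft_force: [1.1, -0.0, -0.4]
finger_gap: 85.2
```

Request:
apply_moves --pt "0 -33 -28 0 0" --pt "0 -67 -57 0 0" --pt "0 -100 -85 0 0" --pt "0 -133 -113 0 0" --pt "0 -167 -142 0 0"

```text
time: 1.1
tcp_pos: [429.8, 206.9, 231.2]
tcp_rot: [-0.0, 0.171, 0.985, -0.0]
ft_force: [0.8, 1.1, 0.6]
finger_gap: 85.3
```

Run:
```python
from h import *
o=env.get_obs();print(o["time"],o["joint_positions"],o["tcp_pos"],o["tcp_rot"])
```

```text
1.1 [-0.39669166  0.27663116 -0.13486568  1.87530352  0.04373637  0.9926933
  0.6769808 ] [429.7819385  206.87797838 231.1963515 ] [-1.14122789e-04  1.70862331e-01  9.85294905e-01 -2.72491853e-05]
```

Request:
apply_moves --pt "0 -33 -28 0 0" --pt "0 -67 -57 0 0" --pt "0 -100 -85 0 0" --pt "0 -133 -113 0 0" --pt "0 -165 -140 0 0"

```text
time: 1.6
tcp_pos: [538.0, 19.1, 231.0]
tcp_rot: [-0.0, 0.171, 0.985, -0.0]
ft_force: [0.7, 0.3, 0.6]
finger_gap: 85.2
```

Request:
apply_moves --pt "0 0 0 5 -3" --pt "0 0 0 10 -3" --pt "0 0 0 10 0" --pt "0 0 0 10 0"

```text
time: 2.0
tcp_pos: [536.8, 22.2, 220.8]
tcp_rot: [-0.001, 0.171, 0.985, 0.0]
ft_force: [-0.7, 0.1, 0.6]
finger_gap: 85.2
```

Run:
```python
from h import *
o=env.get_obs();print(o["time"],o["joint_positions"],o["tcp_pos"],o["tcp_rot"],o["moment"])
M=KD("wrist");im=env.get_image("wrist");cv2.imwrite("pics/w1.png",im)
print(M[2], proj("wrist",[[538.2,19.5,142],[589.4,-146.1,142],[538.2+60,20,101]],M))
```

```text
2.0 [-0.04941948  0.37669677 -0.05287366  1.74885733  0.02212717  1.01791144
  1.11645098] [536.83265172  22.1920654  220.7593784 ] [-7.00944673e-04  1.71206009e-01  9.85234995e-01  1.22914555e-04] [0.03438254 0.05718705 0.00626533]
[[ 3.35796622e-01  9.41934506e-01  1.19450701e-04 -2.01718182e+02]
 [ 9.02806152e-01 -3.21883656e-01  2.85187595e-01 -5.12003790e+02]
 [ 2.68666485e-01 -9.56571902e-02 -9.58471711e-01  2.28028912e+02]
 [ 0.00000000e+00  0.00000000e+00  0.00000000e+00  1.00000000e+00]] [[315.52412364 210.98809576]
 [127.93126568 344.51129525]
 [341.55661772 260.54136732]]
```

View pics/w1.png

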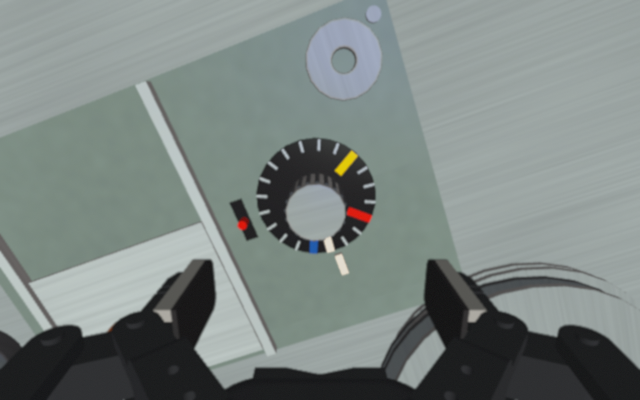

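The wrist view shows the knob top at (315,211), where it was predicted. The index is at (342,265), the white mark is at the index, and the pin is at (242,225). Now I'll descend, centre on the knob and grip it.

Request:
apply_moves --pt "0 -2 -2 30 0" --pt "0 -2 -2 60 0" --pt "0 -2 -2 85 0" --pt "0 -2 -2 100 0" --pt "0 -2 -2 109 0"

```text
time: 2.55
tcp_pos: [537.9, 19.3, 111.0]
tcp_rot: [-0.001, 0.17, 0.985, -0.0]
ft_force: [-0.2, 0.4, -0.6]
finger_gap: 85.5
```

Request:
apply_moves --pt "80 0 0 0 0" --pt "110 0 0 0 0" --pt "150 0 0 0 0" --pt "180 0 0 0 0" --pt "180 0 0 0 0"

```text
time: 3.05
tcp_pos: [539.3, 18.3, 113.6]
tcp_rot: [0.001, 0.171, 0.985, 0.0]
ft_force: [-1.2, -0.5, 6.1]
finger_gap: 38.4
```

```bash
cat > s.py <<'E'
from h import *
o=env.get_obs();print(o["time"],"j",o["joint_positions"].round(3),"p",o["tcp_pos"].round(1),"yaw",round(np.degrees(2*np.arctan2(o["tcp_rot"][2],o["tcp_rot"][1])),2),"f",o["ft_force"].round(1),"m",o["moment"].round(3),"gap",round(o["finger_gap"],1))
E
python3 s.py
```

```text
3.05 j [-0.046  0.499 -0.049  1.887  0.035  0.754  1.112] p [539.3  18.3 113.6] yaw 160.3 f [-1.2 -0.5  6.1] m [-0.162  0.305  0.07 ] gap 38.4
```

Request:
apply_moves --pt "60 0 0 -1 0" --pt "60 0 0 -4 0" --pt "60 0 0 -4 0" --pt "180 0 0 -4 0" --pt "180 0 0 -4 0"

```text
time: 3.55
tcp_pos: [538.9, 18.5, 116.5]
tcp_rot: [0.0, 0.171, 0.985, 0.0]
ft_force: [-5.4, -0.3, 15.7]
finger_gap: 38.2
```

Request:
apply_moves --pt "180 0 0 0 0" --pt "180 0 0 0 0" --pt "180 0 0 0 0"

```text
time: 3.85
tcp_pos: [538.8, 18.5, 116.6]
tcp_rot: [0.0, 0.171, 0.985, 0.0]
ft_force: [-1.3, -0.4, 5.1]
finger_gap: 38.2
```

```bash
python3 s.py
```

```text
3.85 j [-0.046  0.496 -0.049  1.884  0.034  0.763  1.113] p [538.8  18.5 116.6] yaw 160.3 f [-1.3 -0.4  5.1] m [ 0.005  0.334 -0.014] gap 38.2
```

Request:
apply_moves --pt "180 0 0 0 3" --pt "180 0 0 0 8" --pt "180 0 0 0 14" --pt "180 0 0 0 20" --pt "180 0 0 0 26"

```text
time: 4.35
tcp_pos: [538.8, 18.5, 116.6]
tcp_rot: [0.0, 0.39, 0.921, 0.0]
ft_force: [-0.6, 0.0, 4.2]
finger_gap: 38.2
```

```bash
python3 s.py
```

```text
4.35 j [-0.136  0.498  0.083  1.885 -0.058  0.761  0.749] p [538.8  18.5 116.6] yaw 134.07 f [-0.6  0.   4.2] m [0.016 0.328 0.121] gap 38.2
```

Request:
apply_moves --pt "180 0 0 0 6" --pt "180 0 0 0 12" --pt "180 0 0 0 18" --pt "180 0 0 0 24" --pt "180 0 0 0 28"

```text
time: 4.85
tcp_pos: [538.9, 18.5, 116.6]
tcp_rot: [0.0, 0.601, 0.799, 0.0]
ft_force: [-1.2, -0.1, 5.0]
finger_gap: 38.3
```

Request:
apply_moves --pt "180 0 0 0 0" --pt "180 0 0 0 0" --pt "180 0 0 0 0" --pt "180 0 0 0 0"

```text
time: 5.25
tcp_pos: [538.8, 18.5, 116.6]
tcp_rot: [0.0, 0.6, 0.8, 0.0]
ft_force: [-0.5, -0.3, 6.1]
finger_gap: 38.4
```

```bash
python3 s.py
python3 - <<'E'
from h import *
M=KD("top");im=env.get_image("top");a=cv2.resize(im[115:225,270:420],None,fx=4,fy=4,interpolation=cv2.INTER_CUBIC)
b=env.get_image("wrist")[0:400,160:480]
b=cv2.resize(b,None,fx=.8,fy=.8)
c=np.zeros((440,600+256,3),np.uint8);c[:,:600]=a;c[:320,600:]=b
cv2.imwrite("pics/d1.png",cv2.resize(c,(790,406)))
E
```

```text
5.25 j [-0.23   0.507  0.225  1.886 -0.157  0.765  0.365] p [538.8  18.5 116.6] yaw 106.3 f [-0.5 -0.3  6.1] m [ 0.032  0.262 -0.13 ] gap 38.4
```

View pics/d1.png

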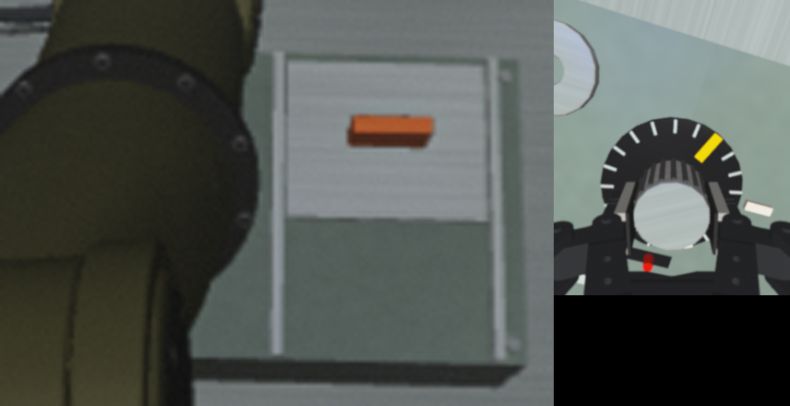

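The wrist half shows the yellow mark at about (708,148), the index at (759,208) and the pin at (648,264). I'll compute the dial angle from the yellow mark.

```bash
cat > y.py <<'E'
from h import *
M=KD("wrist");im=env.get_image("wrist");h=cv2.cvtColor(im,cv2.COLOR_BGR2HSV)
C=np.array([538.19,19.5])
def blob(lo,hi):
    m=cv2.inRange(h,lo,hi);n,_,st,c=cv2.connectedComponentsWithStats(m)
    if n<2:return None
    i=1+np.argmax(st[1:,4]);return c[i],st[i,4]
for nm,lo,hi,off,z in(("yel",(22,150,120),(35,255,255),2.199,108),("red",(0,170,100),(6,255,255),.942,108),("blue",(105,120,80),(125,255,255),-.314,108)):
    b=blob(lo,hi)
    if b is None: continue
    p=ray("wrist",b[0],z,M)[0,:2]-C
    ang=-np.arctan2(p[1],p[0])+.0076  # clockwise from box +x
    print(nm,b[0].round(1),b[1],"r",np.hypot(*p).round(1),"dial",round(((ang+off)+np.pi)%(2*np.pi)-np.pi,3))
E
python3 y.py; python3 s.py
```

```text
yel [369.2 199.9] 662 r 34.6 dial 1.078
red [287.3 355.5] 268 r 59.7 dial 2.501
5.4 j [-0.23   0.507  0.225  1.886 -0.157  0.765  0.365] p [538.8  18.5 116.6] yaw 106.3 f [-1.9  0.2  5.9] m [ 0.018  0.309 -0.079] gap 38.3
```

Request:
apply_moves --pt "180 0 0 0 -3" --pt "180 0 0 0 -6" --pt "180 0 0 0 -6" --pt "180 0 0 0 -6" --pt "180 0 0 0 -6"

```text
time: 5.9
tcp_pos: [538.8, 18.5, 116.6]
tcp_rot: [0.0, 0.557, 0.831, 0.0]
ft_force: [-2.1, -0.2, 5.3]
finger_gap: 38.5
```

```bash
python3 y.py; python3 s.py
python3 - <<'E'
import h,numpy as np
from h import *
# initial angle from w1 (camera matrix as printed then)
K,D,_=KD("wrist");T=np.array([[ 3.35796622e-01,9.41934506e-01,1.19450701e-04,-2.01718182e+02],[9.02806152e-01,-3.21883656e-01,2.85187595e-01,-5.12003790e+02],[2.68666485e-01,-9.56571902e-02,-9.58471711e-01,2.28028912e+02],[0,0,0,1]])
for nm,px,z,off in(("yel",(346,163),108,2.199),("red",(359,215),108,.942),("blue",(313.5,246.5),108,-.314),("white",(328.5,244.5),108,0),("index",(342,265),101,0),("pin",(242,225),108,0)):
    p=ray("wrist",px,z,(K,D,T))[0,:2]-[538.19,19.5];print(nm,np.hypot(*p).round(1),(-np.arctan2(p[1],p[0])+.0076+off).round(3))
E
```

```text
yel [369.2 199.8] 659 r 34.5 dial 0.971
red [275.5 351.8] 257 r 59.5 dial 2.504
5.95 j [-0.21   0.504  0.194  1.886 -0.135  0.764  0.448] p [538.8  18.5 116.6] yaw 112.31 f [-1.6 -0.5  5.8] m [0.004 0.281 0.022] gap 38.5
yel 33.7 0.118
red 35.9 0.141
blue 40.8 0.087
white 40.3 0.107
index 63.9 0.014
pin 61.4 1.541
```

Request:
apply_moves --pt "180 0 0 0 0" --pt "180 0 0 0 0" --pt "180 0 0 0 -4" --pt "180 0 0 0 -10" --pt "180 0 0 0 -16"

```text
time: 6.45
tcp_pos: [538.8, 18.5, 116.6]
tcp_rot: [0.0, 0.434, 0.901, 0.0]
ft_force: [-1.6, -0.4, 5.4]
finger_gap: 38.5
```

Request:
apply_moves --pt "180 0 0 0 -6" --pt "180 0 0 0 -12" --pt "180 0 0 0 -18" --pt "180 0 0 0 -24" --pt "180 0 0 0 -30"

```text
time: 6.95
tcp_pos: [538.8, 18.5, 116.6]
tcp_rot: [0.0, 0.186, 0.982, 0.0]
ft_force: [-1.7, 0.7, 4.8]
finger_gap: 38.2
```

Request:
apply_moves --pt "180 0 0 0 -6" --pt "180 0 0 0 -12" --pt "180 0 0 0 -18" --pt "180 0 0 0 -24" --pt "180 0 0 0 -27"

```text
time: 7.45
tcp_pos: [538.8, 18.5, 116.6]
tcp_rot: [0.0, -0.048, 0.999, 0.0]
ft_force: [-1.2, -0.3, 4.8]
finger_gap: 38.4
```

Request:
apply_moves --pt "180 0 0 0 0" --pt "180 0 0 0 0" --pt "180 0 0 0 0" --pt "180 0 0 0 0"

```text
time: 7.85
tcp_pos: [538.8, 18.5, 116.6]
tcp_rot: [0.0, -0.046, 0.999, -0.0]
ft_force: [-2.1, -0.4, 5.1]
finger_gap: 38.2
```

```bash
python3 y.py; python3 s.py
```

```text
yel [369.3 199.8] 660 r 33.8 dial -0.335
red [191.8 243.6] 310 r 60.1 dial 2.506
7.9 j [ 0.039  0.499 -0.176  1.883  0.121  0.77   1.461] p [538.8  18.5 116.6] yaw 185.3 f [-2.9 -0.3  5.5] m [0.005 0.279 0.077] gap 38.2
```

Request:
apply_moves --pt "180 0 0 0 4" --pt "180 0 0 0 10" --pt "180 0 0 0 16" --pt "180 0 0 0 22" --pt "180 0 0 0 28"

```text
time: 8.4
tcp_pos: [538.8, 18.5, 116.6]
tcp_rot: [0.0, 0.199, 0.98, 0.0]
ft_force: [-1.9, -0.2, 5.1]
finger_gap: 38.6
```

Request:
apply_moves --pt "180 0 0 0 6" --pt "180 0 0 0 12" --pt "180 0 0 0 18" --pt "180 0 0 0 24" --pt "180 0 0 0 30"

```text
time: 8.9
tcp_pos: [538.8, 18.5, 116.6]
tcp_rot: [0.0, 0.446, 0.895, 0.0]
ft_force: [-1.2, 0.7, 4.4]
finger_gap: 38.4
```

Request:
apply_moves --pt "180 0 0 0 6" --pt "180 0 0 0 12" --pt "180 0 0 0 18" --pt "180 0 0 0 21" --pt "180 0 0 0 22"

```text
time: 9.4
tcp_pos: [538.8, 18.5, 116.6]
tcp_rot: [0.0, 0.607, 0.794, 0.0]
ft_force: [-1.2, -0.6, 4.9]
finger_gap: 38.3
```

```bash
cat >> y.py <<'E'
b=blob((0,170,100),(6,255,255));p=ray("wrist",b[0],108,M)[0,:2]-C
print("pin x",(p[0]*1+p[1]*.0076).round(2))
o=env.get_obs();print(o["time"],"yaw",round(np.degrees(2*np.arctan2(o["tcp_rot"][2],o["tcp_rot"][1])),2),"m",o["moment"].round(3),"f",o["ft_force"].round(1),"gap",round(o["finger_gap"],1))
E
python3 y.py
```

```text
yel [369.1 199.8] 662 r 34.6 dial 1.095
red [289.3 355.9] 265 r 59.7 dial 2.502
pin x 0.66
9.45 yaw 105.19 m [-0.087  0.311 -0.062] f [-0.7  0.   6.1] gap 38.8
```

Request:
apply_moves --pt "180 0 0 0 2" --pt "180 0 0 0 4" --pt "180 0 0 0 6" --pt "180 0 0 0 7" --pt "180 0 0 0 7"

```text
time: 9.95
tcp_pos: [538.8, 18.5, 116.6]
tcp_rot: [0.0, 0.654, 0.756, 0.0]
ft_force: [-1.9, 0.7, 5.7]
finger_gap: 38.6
```

```bash
python3 y.py
```

```text
yel [369.2 199.9] 662 r 34.8 dial 1.218
red [303.3 358.5] 264 r 59.8 dial 2.499
pin x 0.85
10.0 yaw 98.29 m [ 0.071  0.361 -0.103] f [-2.3  0.4  5.1] gap 38.4
```

Request:
apply_moves --pt "180 0 0 0 1.5" --pt "180 0 0 0 3" --pt "180 0 0 0 3.5" --pt "180 0 0 0 3.5"

```text
time: 10.4
tcp_pos: [538.8, 18.5, 116.6]
tcp_rot: [0.0, 0.677, 0.736, 0.0]
ft_force: [-1.0, 0.1, 5.3]
finger_gap: 38.2
```

```bash
python3 y.py
```

```text
yel [369.2 199.9] 662 r 34.8 dial 1.279
red [310.2 358.7] 259 r 59.5 dial 2.5
pin x 0.78
10.45 yaw 94.8 m [0.063 0.302 0.058] f [-2.  -0.1  6.5] gap 38.2
```

Request:
apply_moves --pt "180 0 0 0 1.5" --pt "180 0 0 0 3" --pt "180 0 0 0 3.5" --pt "180 0 0 0 3.5"

```text
time: 10.85
tcp_pos: [538.9, 18.5, 116.6]
tcp_rot: [0.0, 0.699, 0.715, 0.0]
ft_force: [-0.8, 0.5, 5.9]
finger_gap: 38.5
```

```bash
python3 y.py
```

```text
yel [369.2 199.9] 663 r 34.9 dial 1.34
red [317.3 358.9] 260 r 59.4 dial 2.498
pin x 0.85
10.9 yaw 91.3 m [ 0.011  0.325 -0.041] f [-1.4 -0.3  6. ] gap 38.4
```

Request:
apply_moves --pt "180 0 0 0 1.5" --pt "180 0 0 0 3" --pt "180 0 0 0 3.5" --pt "180 0 0 0 3.5"

```text
time: 11.3
tcp_pos: [538.8, 18.5, 116.6]
tcp_rot: [0.0, 0.721, 0.693, 0.0]
ft_force: [-1.6, 0.0, 6.1]
finger_gap: 38.4
```

```bash
python3 y.py
```

```text
yel [369.1 199.9] 662 r 34.9 dial 1.401
red [324.2 358.8] 259 r 59.4 dial 2.499
pin x 0.83
11.35 yaw 87.79 m [ 0.026  0.348 -0.057] f [-0.9 -0.1  5.3] gap 38.5
```

Request:
apply_moves --pt "180 0 0 0 1.5" --pt "180 0 0 0 3" --pt "180 0 0 0 3.5" --pt "180 0 0 0 3.5"

```text
time: 11.75
tcp_pos: [538.9, 18.5, 116.6]
tcp_rot: [0.0, 0.741, 0.671, 0.0]
ft_force: [-1.4, 0.7, 5.6]
finger_gap: 38.1
```

```bash
python3 y.py
```

```text
yel [369.1 200. ] 661 r 35.0 dial 1.462
red [331.3 358.5] 262 r 59.5 dial 2.498
pin x 0.87
11.8 yaw 84.3 m [ 0.036  0.29  -0.012] f [-1.4  0.1  5.6] gap 38.1
```

Request:
apply_moves --pt "180 0 0 0 1.5" --pt "180 0 0 0 3" --pt "180 0 0 0 3.5" --pt "180 0 0 0 3.5"

```text
time: 12.2
tcp_pos: [538.9, 18.5, 116.6]
tcp_rot: [0.0, 0.762, 0.648, 0.0]
ft_force: [-1.7, -0.1, 4.8]
finger_gap: 38.6
```

```bash
python3 y.py
```

```text
yel [369.1 200. ] 661 r 35.1 dial 1.523
red [338.3 358.1] 269 r 59.7 dial 2.498
pin x 0.89
12.25 yaw 80.79 m [ 0.082  0.273 -0.042] f [-1.5 -0.3  5.9] gap 38.5
```

Request:
apply_moves --pt "180 0 0 0 1.5" --pt "180 0 0 0 3" --pt "180 0 0 0 3.5" --pt "180 0 0 0 3.5"

```text
time: 12.65
tcp_pos: [538.9, 18.5, 116.6]
tcp_rot: [0.0, 0.781, 0.624, 0.0]
ft_force: [-1.1, 0.6, 5.6]
finger_gap: 38.4
```

```bash
python3 y.py
```

```text
yel [369.1 200. ] 662 r 35.1 dial 1.584
red [345.3 356.8] 270 r 59.7 dial 2.497
pin x 0.94
12.7 yaw 77.3 m [ 0.037  0.324 -0.081] f [-1.4  0.   6.1] gap 38.3
```

Request:
apply_moves --pt "180 0 0 0 1.5" --pt "180 0 0 0 3" --pt "180 0 0 0 3.5" --pt "180 0 0 0 3.5"

```text
time: 13.1
tcp_pos: [538.9, 18.5, 116.6]
tcp_rot: [0.0, 0.8, 0.6, 0.0]
ft_force: [-1.6, -0.1, 5.9]
finger_gap: 38.6
```

```bash
python3 y.py
```

```text
yel [369.2 200. ] 663 r 35.2 dial 1.644
red [352.1 355.3] 265 r 59.7 dial 2.497
pin x 0.96
13.15 yaw 73.8 m [ 0.037  0.392 -0.033] f [-1.6  0.4  5.4] gap 38.0
```

Request:
apply_moves --pt "180 0 0 0 1.5" --pt "180 0 0 0 3" --pt "180 0 0 0 3.5" --pt "180 0 0 0 3.5"

```text
time: 13.55
tcp_pos: [538.9, 18.5, 116.6]
tcp_rot: [0.0, 0.818, 0.576, 0.0]
ft_force: [0.7, 0.1, 6.0]
finger_gap: 38.1
```

```bash
python3 y.py
```

```text
yel [369.2 200. ] 663 r 35.3 dial 1.705
red [358.7 353.2] 258 r 59.5 dial 2.496
pin x 0.97
13.6 yaw 70.3 m [ 0.002  0.312 -0.073] f [-1.8  0.7  4.8] gap 38.4
```

Request:
apply_moves --pt "180 0 0 0 1.5" --pt "180 0 0 0 3" --pt "180 0 0 0 3.5" --pt "180 0 0 0 3.5"

```text
time: 14.0
tcp_pos: [538.9, 18.5, 116.6]
tcp_rot: [0.0, 0.835, 0.55, 0.0]
ft_force: [-1.2, 0.5, 4.4]
finger_gap: 38.5
```

```bash
python3 y.py
```

```text
yel [369.2 200. ] 662 r 35.3 dial 1.765
red [365.5 350.9] 253 r 59.5 dial 2.495
pin x 1.07
14.05 yaw 66.79 m [ 0.043  0.284 -0.053] f [-1.2  0.   5.3] gap 38.7
```

Request:
apply_moves --pt "180 0 0 0 1.5" --pt "180 0 0 0 3" --pt "180 0 0 0 3.5" --pt "180 0 0 0 3.5"

```text
time: 14.45
tcp_pos: [538.9, 18.5, 116.6]
tcp_rot: [0.0, 0.851, 0.525, 0.0]
ft_force: [-1.7, -0.1, 5.5]
finger_gap: 38.5
```

```bash
python3 y.py
```

```text
yel [369.2 200. ] 662 r 35.4 dial 1.825
red [372.  349.3] 248 r 60.0 dial 2.499
pin x 0.85
14.5 yaw 63.3 m [ 0.028  0.277 -0.033] f [-1.1 -0.7  5.8] gap 38.2
```

The pin may have shifted slightly, about 0.2 mm towards the front, so I'll take a smaller step.

Request:
apply_moves --pt "180 0 0 0 1" --pt "180 0 0 0 2" --pt "180 0 0 0 2" --pt "180 0 0 0 2"

```text
time: 14.9
tcp_pos: [538.9, 18.5, 116.6]
tcp_rot: [0.0, 0.86, 0.51, 0.0]
ft_force: [-0.3, 0.1, 5.7]
finger_gap: 38.3
```

```bash
python3 y.py
```

```text
yel [369.2 200. ] 661 r 35.4 dial 1.86
red [374.4 348.6] 166 r 60.1 dial 2.512
pin x 0.04
14.95 yaw 61.29 m [ 0.056  0.344 -0.149] f [-0.1  0.1  4.5] gap 38.0
```

The pin reading dropped by 0.8 mm, but its visible area also shrank, so I'll look.

Run:
```python
from h import *
b=env.get_image("wrist")[250:400,270:470];cv2.imwrite("pics/e1.png",cv2.resize(b,None,fx=3.5,fy=3.5,interpolation=cv2.INTER_CUBIC))
M=KD("wrist");W=lambda x:[538.87-x+0.0076*-30, -70.5+30,108]
print(proj("wrist",[[538.64,-40.5,108],[535.64,-40.5,108],[538.64,-40.5,100]],M)-[270,250])
```

```text
[[104.20126917  98.45958356]
 [ 98.92210867 100.82717573]
 [101.94494479  88.04791056]]
```

View pics/e1.png

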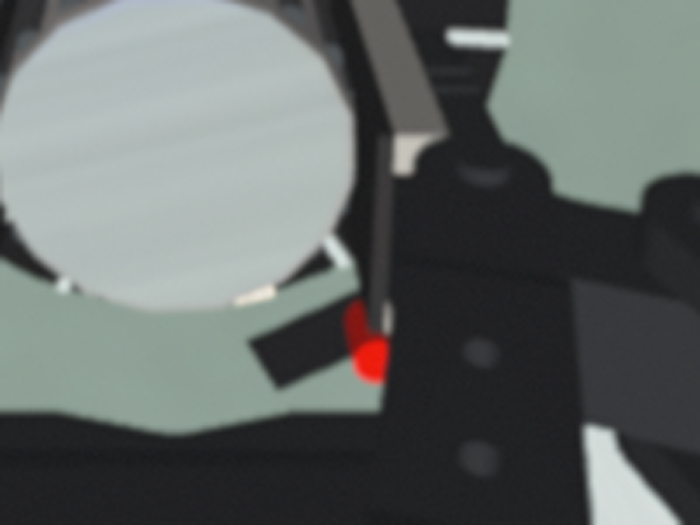

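The finger is covering part of the pin's right side (pin at (372,360) in the crop), so the shift isn't strain. From here I'll judge by averaged wrist moment.

```bash
cat > m.py <<'E'
from h import *
z=[]
for i in range(6):
    im=env.get_image("wrist");z.append(env.get_obs()["moment"][2])
h=cv2.cvtColor(im,cv2.COLOR_BGR2HSV);m=cv2.inRange(h,(0,170,100),(6,255,255))
o=env.get_obs();print(o["time"],"yaw",round(np.degrees(2*np.arctan2(o["tcp_rot"][2],o["tcp_rot"][1])),2),"mz",np.round(z,3),"mean",np.mean(z).round(3))
xs=np.where(m[:, :])[1]
if len(xs):
    ys=np.where(m)[0];print("pin left",xs.min(),"bottom",ys.max(),"area",len(xs),"rest left pred",(proj("wrist",[[538.64,-40.5,108]])[0]-[4.5,0]).round(1))
E
python3 m.py
```

```text
15.3 yaw 61.3 mz [-0.08  -0.033 -0.096 -0.083 -0.001 -0.084] mean -0.063
pin left 369 bottom 358 area 165 rest left pred [369.7 348.5]
```

Request:
apply_moves --pt "180 0 0 0 1" --pt "180 0 0 0 2" --pt "180 0 0 0 3" --pt "180 0 0 0 3"

```text
time: 15.7
tcp_pos: [538.9, 18.5, 116.6]
tcp_rot: [-0.0, 0.874, 0.487, 0.0]
ft_force: [-1.8, 0.9, 5.8]
finger_gap: 38.3
```

```bash
python3 m.py
```

```text
16.0 yaw 58.28 mz [-0.162 -0.118 -0.158 -0.16  -0.13  -0.123] mean -0.142
pin left 376 bottom 353 area 33 rest left pred [375.2 345.9]
```

The mean moment fell from -0.06 to -0.14, which looks like the tug to the right. I'll go on with small steps.

Request:
apply_moves --pt "180 0 0 0 1" --pt "180 0 0 0 2" --pt "180 0 0 0 2" --pt "180 0 0 0 2"

```text
time: 16.4
tcp_pos: [538.9, 18.5, 116.6]
tcp_rot: [-0.0, 0.882, 0.472, 0.0]
ft_force: [-0.7, 0.5, 6.3]
finger_gap: 38.4
```

```bash
python3 m.py
```

```text
16.7 yaw 56.27 mz [-0.214 -0.228 -0.272 -0.254 -0.293 -0.264] mean -0.254
```

The moment has now reached -0.25, so I won't turn any harder. I'll release, back off and look at the pin and dial freely.

Request:
apply_moves --pt "120 0 0 0 0" --pt "60 0 0 0 0" --pt "0 0 0 0 0" --pt "0 0 0 0 0" --pt "0 0 0 0 0"

```text
time: 17.2
tcp_pos: [538.8, 18.4, 116.2]
tcp_rot: [0.0, 0.882, 0.472, -0.0]
ft_force: [-0.8, -0.2, 0.2]
finger_gap: 85.3
```

Request:
apply_moves --pt "0 0 0 -25 0" --pt "0 0 0 -60 0" --pt "0 0 0 -90 0" --pt "0 0 0 -90 0" --pt "0 0 0 -90 0"

```text
time: 17.7
tcp_pos: [539.0, 18.6, 206.7]
tcp_rot: [0.0, 0.882, 0.472, 0.001]
ft_force: [-0.4, 0.6, 0.7]
finger_gap: 85.4
```

```bash
python3 y.py
python3 - <<'E'
from h import *
cv2.imwrite("pics/f1.png",env.get_image("wrist"));print(proj("wrist",[[538.64,-40.5,108],[598.2,20,101],[538.2,19.5,108]]))
E
```

```text
yel [354.1 165.3] 278 r 35.5 dial 2.022
red [363.3 220.2] 235 r 36.7 dial 1.975
blue [312.3 250.9] 119 r 40.0 dial 1.948
pin x 18.8
17.75 yaw 56.32 m [-0.009 -0.017  0.037] f [ 0.1 -0.7 -0.8] gap 85.0
[[363.72065954 263.09297627]
 [389.86237195 150.44404864]
 [318.7814704  199.35787039]]
```

View pics/f1.png

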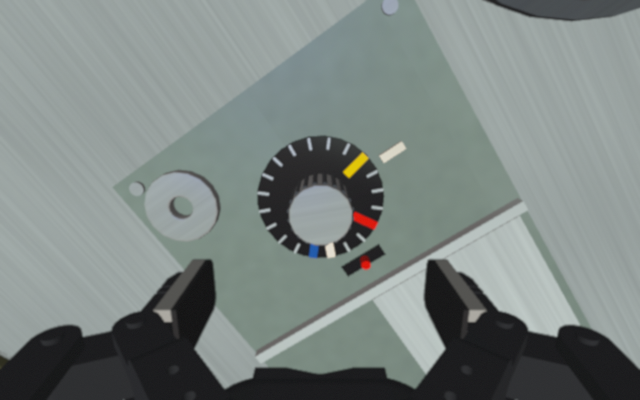

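With the gripper clear, the dial reads about 1.98. It moved slightly right by itself on release, which is the tug. The pin at (365,264) is at rest. I'll go to the hatch handle and test it gently.

Request:
apply_moves --pt "0 -22 27 0 -7" --pt "0 -44 53 0 -14" --pt "0 -66 80 0 -21" --pt "0 -88 107 0 -28" --pt "0 -109 133 0 -34"

```text
time: 18.3
tcp_pos: [588.6, -147.3, 204.7]
tcp_rot: [-0.001, 0.704, 0.711, -0.001]
ft_force: [1.4, -0.7, 0.5]
finger_gap: 85.7
```

Request:
apply_moves --pt "0 0 0 0 0" --pt "0 0 0 0 0" --pt "0 0 0 0 0"

```text
time: 18.6
tcp_pos: [588.5, -144.7, 205.3]
tcp_rot: [-0.001, 0.705, 0.709, -0.0]
ft_force: [0.2, -0.2, -0.2]
finger_gap: 85.6
```

```bash
python3 s.py
python3 - <<'E'
from h import *
M=KD("wrist");im=env.get_image("wrist");h=cv2.cvtColor(im,cv2.COLOR_BGR2HSV)
m=cv2.inRange(h,(5,150,100),(18,255,255))
n,_,st,c=cv2.connectedComponentsWithStats(m);i=1+np.argmax(st[1:,4]);print(c[i],st[i])
m2=cv2.inRange(h,(5,150,190),(18,255,255));q=np.argwhere(m2)[:,::-1].mean(0);print(q,ray("wrist",q,142,M),ray("wrist",c[i],138,M))
im[:]=im;cv2.imwrite("pics/g1.png",im)
E
```

```text
18.6 j [-0.028  0.519  0.37   1.596 -0.207  1.068  0.404] p [ 588.5 -144.7  205.3] yaw 90.31 f [ 0.2 -0.2 -0.2] m [0.    0.002 0.027] gap 85.6
[321.34951456 212.53449157] [ 311  164   22   98 1957]
[321.36657102 217.07604017] [[ 589.97219339 -145.11561557  142.        ]] [[ 589.96519869 -143.51691117  138.        ]]
```

View pics/g1.png

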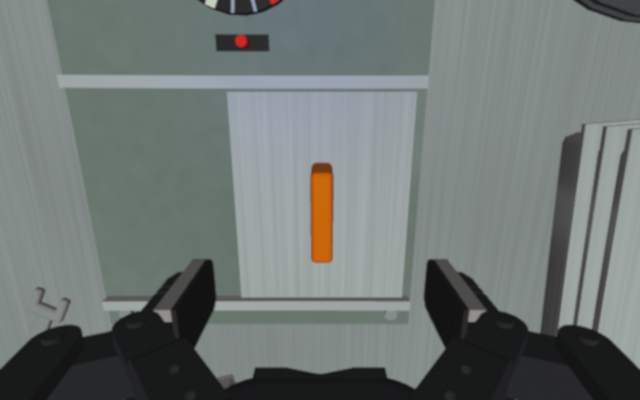

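The handle is at (321,213), centred between the jaws, and the pin at (241,41) is centred in its slot. Now I'll descend and grip.

Request:
apply_moves --pt "0 0 1.4 30 0" --pt "0 0 1.4 60 0" --pt "0 0 1.4 80 0" --pt "0 0 1.4 88 0" --pt "0 0 1.4 88 0"

```text
time: 19.15
tcp_pos: [589.9, -144.7, 117.4]
tcp_rot: [-0.001, 0.705, 0.709, -0.0]
ft_force: [0.5, 0.7, 0.5]
finger_gap: 85.3
```

Request:
apply_moves --pt "120 0 0 0 0" --pt "200 0 0 0 0" --pt "230 0 0 0 0" --pt "230 0 0 0 0" --pt "230 0 0 0 0"

```text
time: 19.65
tcp_pos: [589.7, -146.1, 118.7]
tcp_rot: [-0.0, 0.705, 0.709, -0.0]
ft_force: [-8.7, 1.5, 29.6]
finger_gap: 12.6
```

```bash
cat > p.py <<'E'
from h import *
f=[]
for i in range(3):
    im=env.get_image("wrist");f.append(env.get_obs()["ft_force"])
h=cv2.cvtColor(im,cv2.COLOR_BGR2HSV);m=cv2.inRange(h,(0,170,100),(3,255,255));m[120:]=0
n,_,st,c=cv2.connectedComponentsWithStats(m)
M=KD("wrist")
for i in range(1,n):
    if st[i,4]>15: print("red",c[i].round(1),st[i,4],(ray("wrist",c[i],108,M)[0]-[538.64,-40.5,108]).round(2))
print("f",np.mean(f,0).round(2))
E
python3 s.py;python3 p.py
```

```text
19.65 j [-0.005  0.606  0.339  1.701 -0.249  0.877  0.443] p [ 589.7 -146.1  118.7] yaw 90.29 f [-8.7  1.5 29.6] m [ 0.302  0.667 -0.04 ] gap 12.6
red [188.8   6.3] 262 [-0.06 -0.98  0.  ]
f [-3.3   0.61  5.39]
```

Request:
apply_moves --pt "230 0 -1 0 0" --pt "230 0 -2 0 0" --pt "230 0 -3 0 0" --pt "230 0 -4 0 0" --pt "230 0 -4 0 0"

```text
time: 20.3
tcp_pos: [587.0, -146.1, 118.9]
tcp_rot: [0.001, 0.705, 0.709, 0.0]
ft_force: [1.2, -0.6, 5.4]
finger_gap: 13.2
```

```bash
python3 s.py;python3 p.py
```

```text
20.3 j [-0.005  0.601  0.339  1.711 -0.249  0.87   0.445] p [ 587.  -146.1  118.9] yaw 90.31 f [ 1.2 -0.6  5.4] m [ 0.153 -0.274 -0.038] gap 13.2
red [195.9   6.1] 256 [ 0.01 -0.96  0.  ]
f [1.34 0.51 6.8 ]
```

Request:
apply_moves --pt "230 0 -1 0 0" --pt "230 0 -2 0 0" --pt "230 0 -3 0 0" --pt "230 0 -3 0 0"

```text
time: 20.85
tcp_pos: [584.0, -146.1, 118.9]
tcp_rot: [0.001, 0.705, 0.709, 0.0]
ft_force: [2.2, 0.6, 6.2]
finger_gap: 13.1
```

```bash
python3 s.py;python3 p.py
```

```text
20.85 j [-0.005  0.597  0.339  1.719 -0.249  0.866  0.447] p [ 584.  -146.1  118.9] yaw 90.31 f [2.2 0.6 6.2] m [ 0.107 -0.29   0.014] gap 13.1
red [203.9   6.2] 258 [ 0.07 -0.96  0.  ]
f [1.38 0.1  6.78]
```

Request:
apply_moves --pt "230 0 -1 0 0" --pt "230 0 -1.5 0 0" --pt "230 0 -1.5 0 0"

```text
time: 21.3
tcp_pos: [582.5, -146.1, 118.9]
tcp_rot: [0.001, 0.705, 0.709, 0.001]
ft_force: [1.2, 0.6, 5.7]
finger_gap: 12.9
```

```bash
python3 p.py
```

```text
red [207.8   6.3] 262 [ 0.14 -0.99  0.  ]
f [1.77 0.79 5.85]
```

The hatch has moved 7 mm with no strain. I'll do one more small check step.

Request:
apply_moves --pt "230 0 -1 0 0" --pt "230 0 -2 0 0" --pt "230 0 -2 0 0"

```text
time: 21.75
tcp_pos: [580.5, -146.1, 118.9]
tcp_rot: [0.001, 0.705, 0.709, 0.001]
ft_force: [0.9, 1.0, 5.8]
finger_gap: 12.7
```

```bash
python3 p.py
```

```text
red [213.3   6.3] 256 [ 0.24 -0.97  0.  ]
f [1.42 0.67 5.98]
```

The hatch is past 9 mm with only friction on it, so it is unlocked. I'll slide it open.

Request:
apply_moves --pt "230 0 -3 0 0" --pt "230 0 -7 0 0" --pt "230 0 -11 0 0" --pt "230 0 -15 0 0" --pt "230 0 -19 0 0"

```text
time: 22.4
tcp_pos: [561.6, -146.2, 118.9]
tcp_rot: [0.001, 0.705, 0.709, 0.001]
ft_force: [2.8, 0.1, 5.6]
finger_gap: 13.2
```

```bash
python3 p.py
```

```text
red [264.7   6.6] 263 [ 0.57 -0.95 -0.  ]
f [0.13 0.45 7.02]
```

Request:
apply_moves --pt "230 0 -6 0 0" --pt "230 0 -12 0 0" --pt "230 0 -18 0 0" --pt "230 0 -24 0 0" --pt "230 0 -30 0 0"

```text
time: 23.05
tcp_pos: [531.6, -146.4, 118.9]
tcp_rot: [0.001, 0.705, 0.709, 0.001]
ft_force: [2.7, 0.7, 4.9]
finger_gap: 12.9
```

Request:
apply_moves --pt "230 0 -7 0 0" --pt "230 0 -14 0 0" --pt "230 0 -20 0 0" --pt "230 0 -25 0 0" --pt "230 0 -27 0 0"

```text
time: 23.55
tcp_pos: [504.2, -146.5, 118.9]
tcp_rot: [0.001, 0.705, 0.709, 0.001]
ft_force: [2.5, -0.0, 4.8]
finger_gap: 12.8
```

```bash
python3 s.py; python3 p.py
```

```text
23.55 j [ 0.003  0.498  0.345  1.922 -0.238  0.759  0.488] p [ 504.2 -146.5  118.9] yaw 90.3 f [ 2.5 -0.   4.8] m [ 0.163 -0.398  0.009] gap 12.8
red [413.2   6.4] 267 [ 1.48 -0.82  0.  ]
f [-0.2   0.81  7.14]
```

Request:
apply_moves --pt "230 0 -1 0 0" --pt "230 0 -2 0 0" --pt "230 0 -3 0 0" --pt "230 0 -3 0 0"

```text
time: 24.1
tcp_pos: [501.5, -146.5, 118.9]
tcp_rot: [0.001, 0.705, 0.709, 0.0]
ft_force: [1.5, 0.7, 6.8]
finger_gap: 13.1
```

Request:
apply_moves --pt "150 0 0 0 0" --pt "60 0 0 0 0" --pt "0 0 0 0 0" --pt "0 0 0 0 0" --pt "0 0 0 0 0"

```text
time: 24.6
tcp_pos: [500.7, -146.5, 118.1]
tcp_rot: [-0.0, 0.705, 0.709, -0.0]
ft_force: [-0.9, 0.2, 0.1]
finger_gap: 84.0
```

Request:
apply_moves --pt "0 0 0 -20 0" --pt "0 0 0 -60 0" --pt "0 0 0 -100 0" --pt "0 0 0 -130 0" --pt "0 0 0 -130 0"

```text
time: 25.1
tcp_pos: [502.7, -147.5, 252.4]
tcp_rot: [0.003, 0.705, 0.709, 0.002]
ft_force: [-0.7, 0.0, 0.2]
finger_gap: 85.4
```

Request:
apply_moves --pt "0 0 0 0 0" --pt "0 0 0 0 0"

```text
time: 25.3
tcp_pos: [500.2, -146.1, 247.2]
tcp_rot: [-0.001, 0.705, 0.709, -0.0]
ft_force: [-0.6, 0.2, 0.1]
finger_gap: 85.3
```

```bash
python3 s.py
python3 - <<'E'
from h import *
M=KD("wrist");im=env.get_image("wrist");h=cv2.cvtColor(im,cv2.COLOR_BGR2HSV);cv2.imwrite("pics/z1.png",im)
q=np.argwhere(cv2.inRange(h,(5,150,190),(18,255,255)))[:,::-1].mean(0);print(q,ray("wrist",q,142,M)-[589.97,-145.1,142])
E
python3 y.py
```

```text
25.3 j [-0.049  0.351  0.403  1.749 -0.154  1.074  0.412] p [ 500.2 -146.1  247.2] yaw 90.31 f [-0.6  0.2  0.1] m [0.047 0.003 0.007] gap 85.3
[321.02327663 197.        ] [[-8.83679419e+01 -8.73258089e-01 -2.84217094e-14]]
red [403.5   6.6] 161 r 39.8 dial 1.965
blue [337.6   3.5] 98 r 41.2 dial 1.945
pin x 20.73
25.4 yaw 90.3 m [0.02  0.063 0.047] f [ 0.2  0.1 -0.5] gap 85.4
```

View pics/z1.png

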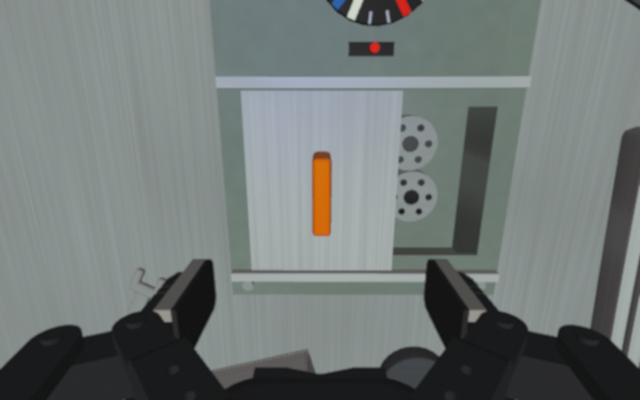

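The final view shows the hatch about 88 mm open with the cavity exposed, and the gripper clear. The pin at (375,48) looks a little off the slot's centre at 371.5. I'll check whether that is just parallax, then hand in.

Run:
```python
from h import *
M=KD("wrist");im=cv2.imread("pics/z1.png");g=im.max(2)
h=cv2.cvtColor(im,cv2.COLOR_BGR2HSV);m=cv2.inRange(h,(0,170,200),(4,255,255));m[:36]=0;m[60:]=0;m[:,:345]=0;m[:,400:]=0
q=np.argwhere(m)[:,::-1].mean(0);row=g[48]
x=[i for i in range(335,410) if row[i]<70];print(q,x[0],x[-1])
print("pin",ray("wrist",q,108,M)[0,0],"slot",[ray("wrist",(v,48),100,M)[0,0].round(2) for v in(x[0]-.5,x[-1]+.5)])
o=env.get_obs();print(o["time"],np.abs(o["qvel"]).max())
```

```text
[374.325  47.025] 350 392
pin 539.9276364441666 slot [np.float64(522.33), np.float64(554.8)]
25.4 0.003911523180837103
```

```bash
python3 -c "
from h import *
print(env.close_job())"
```

```text
the job is handed in; nothing more can be done
None
```

The blade box is open and the job is handed in at about 25 s of the 72 s allowed. No verdict is reported, so what follows rests on my own checks.

**What I did:**
- **Red:** I turned the dial right to red. The first stop overshot to about 1.08, because the dial started near 0.11 rather than 0. I corrected to about 0.96 and held it there.
- **Blue:** I then turned left to about -0.32 and held.
- **Catch:** I turned right in small steps until the wrist moment showed the tug at about 1.9 to 1.95, then let go of the dial. I slid the hatch open with only 1 to 3 N of pull.

**Last checks:**

| Item | Measured | Required |
|---|---|---|
| Hatch open | about 88 mm | at least 80 mm |
| Dial | about 1.95–1.98 rad | 1.15–2.12 rad |
| Strain pin | about 1.3 mm from slot centre | within 2 mm |

- **Clearance:** the gripper was open, clear of everything, and the arm was at rest.
- **Bystanders:** I did not re-measure their positions. The gripper contacted only the knob (possibly brushing the dial disc on the first grip) and the handle.

**Less certain:**
- **Pin offset:** at rest before the catch, the pin already read 0.7 to 1.1 mm off the same way. The true displacement is probably about 0.5 mm or less.
- **Pin hidden:** a finger hid the pin during the last few degrees of the turn, so there I went by the wrist moment alone. It peaked at about 0.25 N m, in the tugging direction.
- **Mid-play:** I did not separately check that the dial was left in mid-play.

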